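# Tip two cartons to find the stamped one and push it to the dispatch line

## Task

Check the undersides of both white reagent cartons: without gripping or lifting them, push each one over with the fingers, away from you, so that it lies on its back with its underside facing you. Then push the carton with the green stamp underneath, still lying on its back, along the table until the whole of its far edge lies over the yellow tape of the dispatch line, and leave it there; the blank carton stays on its back, clear of the tape. Leave everything else on the table alone.

Things in the scene. Friction and masses are not known exactly. Their poses are not given: they have to be found in the camera images.
- carton_stamped: white reagent carton, loose, 0.24 to 0.39 kg, 67 mm deep (own x), 190 mm wide (own y), 92 mm tall (own z); starts upright, wide front face to the robot. Origin: centre of its underside; own x points away from the robot, z from underside to top. A green round stamp, 48 mm across, is in the middle of its underside, unseen while it stands; else the two cartons look alike, and either may be left or right.
- carton_plain: white reagent carton, loose, 0.24 to 0.39 kg, 67 mm deep (own x), 190 mm wide (own y), 92 mm tall (own z); starts upright, wide front face to the robot. Origin: centre of its underside; own x points away from the robot, z from underside to top. Its underside is blank.
- carton_stamped_front (a point): centre of the wide front face of the stamped carton: 46 mm above the table standing, 67 mm (on top) when it lies on its back. Pushed away near the top of this face, the carton tips rather than slides
- carton_stamped_pivot (a point): middle of the far lower edge of the stamped carton, about which it tips; it stays on the table. Past about 36 degrees the carton falls on its back by itself; then own z points away from the robot, it is 67 mm high and 92 mm deep, and its underside stands upright facing the robot
- carton_stamped_top_l (a point): on the top face of the stamped carton, 2 mm from its own +y end, half way through its depth; once it lies on its back this face leads away from the robot
- carton_stamped_top_r (a point): on the top face of the stamped carton, 2 mm from its own -y end, half way through its depth; once it lies on its back this face leads away from the robot
- carton_plain_front (a point): centre of the wide front face of the blank carton: 46 mm above the table standing, 67 mm (on top) when it lies on its back. Pushed away near the top of this face, the carton tips rather than slides
- carton_plain_pivot (a point): middle of the far lower edge of the blank carton, about which it tips; it stays on the table. Past about 36 degrees the carton falls on its back by itself; then own z points away from the robot, it is 67 mm high and 92 mm deep, and its underside stands upright facing the robot
- carton_plain_top_l (a point): on the top face of the blank carton, 2 mm from its own +y end, half way through its depth; once it lies on its back this face leads away from the robot
- carton_plain_top_r (a point): on the top face of the blank carton, 2 mm from its own -y end, half way through its depth; once it lies on its back this face leads away from the robot
- line_mid (a point): middle of the dispatch line: a flat strip of yellow tape with thin black borders, 30 mm wide (own x, which points away from the robot) and 700 mm long (own y), stuck to the table beyond the cartons; nothing to catch on
- timer: green bench timer with pink keys, 66x92x28 mm, a loose bystander to be left alone; origin: centre of its underside
- micro_rack: small teal rack of micro tubes, 52x124x38 mm, a loose bystander to be left alone; origin: centre of its underside
- vial_red: small reagent vial with a red cap, 23 mm across, 43 mm high, a loose bystander to be left alone; origin: centre of its underside
- vial_blue: small reagent vial with a blue cap, 23 mm across, 43 mm high, a loose bystander to be left alone; origin: centre of its underside

How it is judged:
On the way, in this order (a step that is already met when the one before it is completed fails the run):
1. one carton has been tipped onto its back (((height (world z) of carton_stamped_front between 0.06 and 0.075 m and linear speed of carton_stamped below 0.05 m/s and height (world z) of carton_stamped_pivot below 0.01 m) or (height (world z) of carton_plain_front between 0.06 and 0.075 m and linear speed of carton_plain below 0.05 m/s and height (world z) of carton_plain_pivot below 0.01 m))), for 0.2 s.
2. both cartons lie on their backs (height (world z) of carton_stamped_front between 0.06 and 0.075 m and linear speed of each of carton_stamped, carton_plain below 0.05 m/s and height (world z) of each of carton_stamped_pivot, carton_plain_pivot below 0.01 m and height (world z) of carton_plain_front between 0.06 and 0.075 m), for 0.2 s.
At the end, for the whole second after the job is handed in: Both cartons lie at rest on their backs, front face up. Both ends of the stamped carton's far face are within 15 mm of the tape's centre line and within its length; both ends of the blank carton's far face are at least 10 mm short of that line (all of step 2 and x of carton_stamped_top_l in the frame of line_mid between -0.015 and 0.015 m and x of carton_stamped_top_r in the frame of line_mid between -0.015 and 0.015 m and y of carton_stamped_top_l in the frame of line_mid between -0.36 and 0.36 m and y of carton_stamped_top_r in the frame of line_mid between -0.36 and 0.36 m and x of each of carton_plain_top_l, carton_plain_top_r in the frame of line_mid below -0.01 m); the robot touches nothing.
It fails at once if a carton is lifted or carried: its far lower edge rises more than 25 mm above the table (height (world z) of any of carton_stamped_pivot, carton_plain_pivot above 0.025 m).
It fails at once if a bystander is moved by more than 30 mm (distance of any of timer, micro_rack, vial_red, vial_blue from where it was at the start of the episode above 0.03 m).
It also fails if it takes over 64 s, if anything falls off the work surface, if the arm or the gripper's body presses on something with over 40 N, if the wrist force passes 120 N, or if a joint passes its speed limit or range.

## Robot

A 6-joint arm with a two-finger parallel gripper is mounted at the origin on a cart in front of the work surface, level with it; the furniture and walls round the work are solid. World frame = base frame: x ahead of the robot, y to its left, z up, the work surface at z = 0. Lengths are in m, angles in rad, forces in N, time in s.
With the tool pointing down it reaches from about 0.35 to 0.8 m from the base axis. Payload 7.3 kg.
Tool frame: the origin (TCP) lies midway between the tips of the shut fingers; the grasp point (between the pads) lies 19 mm behind it (robot.grip_point_offset is the distance from the TCP to the grasp point, in m); y points along the fingers, x is the direction in which the jaws open and shut, and the axes are right-handed (so a half turn about y gives the same grasp; the last joint's range is limited). The gripper opens to 85 mm and grips with 20 to 120 N. Pads are 22 mm wide; open, the fingers measure 114 mm over their backs; the gripper's body (76 mm by 85 mm) begins 54 mm behind the grasp point. The pads swing forward as they close: fully open they stand 13 mm farther back than shut.
Start: joints at [-1.263, 0.342, 1.524, -0, 1.275, -0.146], TCP at [0.23, -0.472, 0.211] pointing down, gripper open.
Joint ranges: [-2.53, 2.53], [-0.77, 2.02], [0.04, 2.7], [-1, 4.14], [0.28, 2.66], [-3.11, 3.11]. Speed limits (rad/s): [2.57, 2.57, 3.14, 3.14, 3.14, 3.14].

## Interface

Orientations are given as a unit quaternion [x, y, z, w].
In Python, from cell import readout, optics, order, robot gives the robot as it stands.
- The arm moves only by the tool servo_tool, never from a script. Its argument "commands" is one flat list of numbers, 4 for each row, row after row: the shift along the tool's x, y, z in m, then the turn about the tool's y in degrees. A call has 1 to 12 rows; each row is the pose to reach, as a shift and turn from the pose measured when the call began, along the tool's axes at that moment; what a row does not reach only later rows make up. A row lasts 1/12 s, in which the tool goes at most 41.7 mm and 7.16 degrees, less where a joint would pass 70% of its speed; a pose out of reach is approached as far as the arm can. A call with a gripper value outside its range is refused whole. "claw" is the closure, from 0 (fully open) to 1 (shut), set as the call begins (left out, the last holds). The fingers move at their own pace and stop on an object; the grip force is fixed at half the most. Time passes only in rows, so rows that repeat a pose let the fingers close. It gives the time, the measured TCP pose, the force and the opening at its end, in the units of the state.
- readout.observe(): the state, without advancing time (a new reading comes with each control period).
- optics.grab_frame(name): name is "scene" or "top"; returns the picture (400x640x3 uint8, red, green, blue); there is no depth.
- optics.get_calibration(name): a dict with "mtx" (3x3 intrinsics, pixels), "dist" ([k1, k2, p1, p2, k3] as OpenCV has them; the pictures are not rectified), "rvec" (rotation vector, rad) and "tvec" (3), from world to camera coordinates, as OpenCV has them. Camera axes: x right, y down, z forward; pixel columns grow to the right and rows downward; lengths in m; the calibration is good to about 2 mm. A picture is of the moment at which its call begins. get_calibration takes no time and is no camera call.
- order.hand_in(): hands the job in, once; it reports no verdict.
The state is a dict: "time": time; "q": joint angles; "joint_vel": joint speeds; "joint_torque": joint torques, N m; "tcp_pos": TCP position; "orientation": TCP orientation; "ft_force": force on the tool from outside, world axes, zero at the start; "wrist_torque": the same for the moment, N m; "width": finger opening in m.
Only numpy, scipy, OpenCV 4.12 (cv2) and the standard library are available. Lean on these libraries where they do the work, as an engineer would, in place of code of your own. Each camera call takes 0.05 s, during which the arm holds its last target.

## Working session

There is one attempt and no reset: what is moved stays moved. The work goes in short steps, Python scripts to look and compute and a tool call to move; the robot and the scene stay as the last step left them, time stands still between calls to the robot, and variables do not carry over. Pictures are saved under pics/ and viewed, and the job is handed in when it is done.

Besides the shell and the picture viewer there is one more tool, called after "Emit:" as name(argument=value, ...) on one line, values as JSON. servo_tool: Moves the arm, as the interface text tells. Its arguments: {"type":"object","properties":{"commands":{"type":"array"},"claw":{"type":"number"}},"required":["commands"]}

```bash
mkdir -p pics; ls
python3 - <<'E'
from cell import readout, optics, order, robot
import cv2
s=readout.observe()
for k in s: print(k,s[k])
for n in("scene","top"):
    c=optics.get_calibration(n); print(n,c)
    cv2.imwrite(f"pics/{n}0.png",optics.grab_frame(n)[:,:,::-1])
E
```

```text
pics
time 0.0
q [-1.26302266e+00  3.42740729e-01  1.52505613e+00 -2.16930376e-05
  1.27540998e+00 -1.45999036e-01]
joint_vel [-1.86944649e-04  1.48342358e-04 -2.05636814e-03  7.25535881e-04
 -1.50117165e-03  9.03649774e-06]
joint_torque [ 5.05607102e-05 -4.33667994e+01 -2.46009511e+01 -2.03997624e-04
  7.78475543e-03 -1.95072613e-05]
tcp_pos [ 0.23001335 -0.47142385  0.210103  ]
orientation [-0.5992951   0.37515094 -0.37427177  0.60002316]
ft_force [-0.2485064  -0.0720946  -0.55926189]
wrist_torque [ 0.00594492 -0.04143036 -0.01003168]
width 0.08594678266821602
scene {'mtx': array([[417.69293318,   0.        , 322.30520272],
       [  0.        , 417.69293318, 190.21084246],
       [  0.        ,   0.        ,   1.        ]]), 'dist': array([-0.03776279,  0.        ,  0.        ,  0.        ,  0.        ]), 'rvec': array([ 0.89395524, -2.40640822,  1.15533429]), 'tvec': array([0.432571  , 0.3173103 , 0.83098349])}
top {'mtx': array([[373.66068956,   0.        , 317.25941553],
       [  0.        , 373.66068956, 195.94454499],
       [  0.        ,   0.        ,   1.        ]]), 'dist': array([-0.06487293,  0.        ,  0.        ,  0.        ,  0.        ]), 'rvec': array([ 2.17290008, -2.16509636,  0.11111527]), 'tvec': array([-0.03562025,  0.60096973,  1.13887882])}
```

View pics/scene0.png

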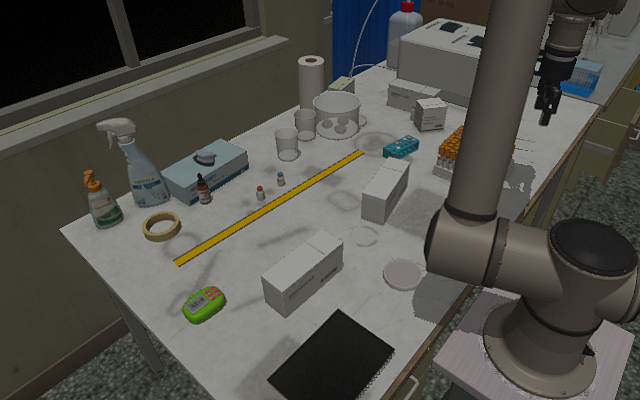

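View pics/top0.png

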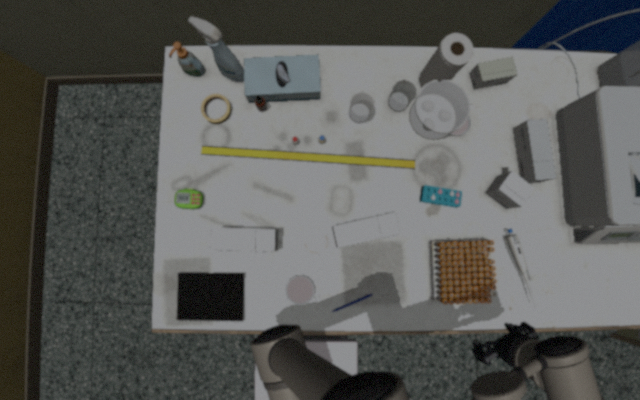

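```bash
cat > h.py <<'E'
import numpy as np, cv2
from scipy.spatial.transform import Rotation as R
from cell import readout, optics, order, robot
def px(n,P):
    c=optics.get_calibration(n)
    return cv2.projectPoints(np.array(P,float).reshape(-1,3),c['rvec'],c['tvec'],c['mtx'],c['dist'])[0].reshape(-1,2)
def w(n,uv,z):
    c=optics.get_calibration(n); Rm=cv2.Rodrigues(c['rvec'])[0]
    u=cv2.undistortPoints(np.array(uv,float).reshape(-1,1,2),c['mtx'],c['dist']).reshape(-1,2)
    d=np.c_[u,np.ones(len(u))]@Rm; o=-Rm.T@c['tvec']
    return o+d*((z-o[2])/d[:,2])[:,None]
E
python3 - <<'E'
from h import *
s=readout.observe(); Rm=R.from_quat(s['orientation']).as_matrix(); print(Rm.round(3))
E
```

```text
[[ 0.438 -0.     0.899]
 [-0.899  0.001  0.438]
 [-0.001 -1.     0.   ]]
```

The scene image shows two cartons, one around (303,275) on the left and one around (386,190) on the right. The tape runs from (178,262) to (362,152). In the top view the cartons are near (250,238) and (365,229). I'll enlarge the top view to measure them.

Run:
```python
import cv2
t=cv2.imread("pics/top0.png")[130:280,160:480]
cv2.imwrite("pics/top0c.png",cv2.resize(cv2.convertScaleAbs(t,alpha=1.25),None,fx=2.5,fy=2.5,interpolation=cv2.INTER_CUBIC))
s=cv2.imread("pics/scene0.png")[140:330,230:430]
cv2.imwrite("pics/scene0c.png",cv2.resize(s,None,fx=3,fy=3,interpolation=cv2.INTER_CUBIC))
```

```text
(no output)
```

View pics/top0c.png

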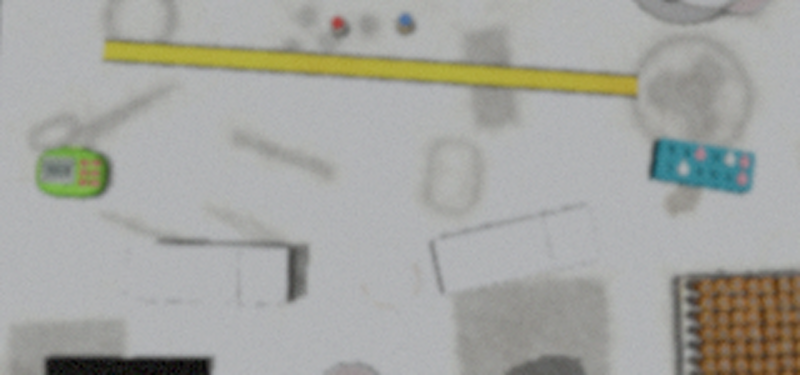

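View pics/scene0c.png

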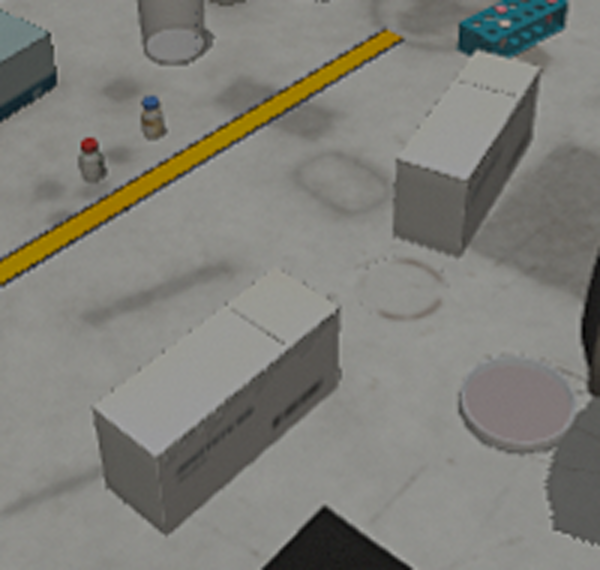

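```bash
cat >> h.py <<'E'
from scipy.optimize import least_squares
def box(p,lying=False):
    x,y,a=p; c,s=np.cos(a),np.sin(a)
    d,h=(.067,.092)
    P={}
    for n,sx in(('f',-1),('b',1)):
        for m,sy in(('l',1),('r',-1)):
            for k,z in(('t',h),('d',0)):
                X,Y=sx*d/2,sy*.095; P[n+m+k]=[x+c*X-s*Y,y+s*X+c*Y,z]
    return P
def fit(obs,p0,bf=box):
    def r(p):
        P=bf(p); return np.concatenate([(px(n,P[k])[0]-uv) for n,k,uv in obs])
    q=least_squares(r,p0,loss='soft_l1'); return q.x,r(q.x).reshape(-1,2)
E
python3 - <<'E'
from h import *
S=lambda u,v:np.array([230+(u-1)/3,140+(v-1)/3]); T=lambda u,v:np.array([160+(u-.75)/2.5,130+(v-.75)/2.5])
L=[('scene','flt',S(163,457)),('scene','blt',S(95,409)),('scene','brt',S(280,270)),('scene','frt',S(340,310)),('scene','fld',S(168,533)),('top','brt',T(290,243)),('top','frt',T(290,300))]
Rr=[('scene','flt',S(467,180)),('scene','blt',S(397,160)),('scene','brt',S(477,52)),('scene','frt',S(540,68)),('scene','fld',S(462,253)),('scene','bld',S(395,235)),('top','blt',T(432,240)),('top','flt',T(443,292)),('top','brt',T(583,205))]
for n,o,g in(('L',L,[.5,.2,0]),('R',Rr,[.5,-.1,0])):
    p,r=fit(o,g); print(n,p.round(4),np.degrees(p[2]).round(2)); print(r.round(1).tolist())
    for k,v in box(p).items():
        if k[2]=='d': print(k,np.round(v,3))
tp=w('top',[T(106,50),T(637,86)],0); print('tape',tp.round(4))
print('tape scene',w('scene',[[178.5,262],[361,153]],0).round(4))
print('others timer,rack,red,blue',w('top',[T(72,172),T(703,165),T(338,25),T(405,22)],.035).round(3))
print(w('top',[[188,285],[351,302],[465,270],[301,289]],0).round(3))
E
```

```text
L [ 0.4664  0.1834 -0.0063] -0.36
[[-0.7, 0.0], [-0.3, -0.8], [-1.7, -1.8], [0.2, -2.0], [1.0, 1.6], [0.1, 1.2], [-0.3, 1.3]]
fld [0.434 0.279 0.   ]
frd [0.432 0.089 0.   ]
bld [0.501 0.278 0.   ]
brd [0.499 0.088 0.   ]
R [ 0.4956 -0.1789  0.2263] 12.97
[[0.3, 0.4], [-0.5, -0.3], [-0.5, -0.6], [0.5, -0.1], [-0.6, 2.5], [-1.1, 0.9], [0.1, -0.0], [0.8, 1.5], [2.1, -0.3]]
fld [ 0.442 -0.094  0.   ]
frd [ 0.484 -0.279  0.   ]
bld [ 0.507 -0.079  0.   ]
brd [ 0.55  -0.264  0.   ]
tape [[ 0.7553  0.3446  0.    ]
 [ 0.7097 -0.3499  0.    ]]
tape scene [[ 0.755   0.3383  0.    ]
 [ 0.704  -0.3422  0.    ]]
others timer,rack,red,blue [[ 0.591  0.371  0.035]
 [ 0.603 -0.422  0.035]
 [ 0.78   0.038  0.035]
 [ 0.784 -0.047  0.035]]
[[ 0.319  0.376  0.   ]
 [ 0.27  -0.141  0.   ]
 [ 0.368 -0.506  0.   ]
 [ 0.31   0.017  0.   ]]
```

```bash
cat >> h.py <<'E'
def go(xyz,yawdeg):
    s=readout.observe(); Rm=R.from_quat(s['orientation']).as_matrix()
    d=Rm.T@(np.array(xyz)-s['tcp_pos']); y=np.degrees(np.arctan2(Rm[1,2],Rm[0,2]))
    print('t',s['time'],'tcp',s['tcp_pos'].round(4),'yaw',y.round(2),'-> shift',d.round(4),'turn',round(y-yawdeg,2),'F',s['ft_force'].round(1))
E
python3 -c "
from h import *
go([.410,-.199,.21],13)"
```

```text
t 0.1 tcp [ 0.2301 -0.4715  0.2102] yaw 26.0 -> shift [-0.166   0.0005  0.2812] turn 13.0 F [ 0.   0.1 -0.4]
```

Emit:
servo_tool(commands=[-0.166,0,0.282,13,-0.166,0,0.282,13,-0.166,0,0.282,13,-0.166,0,0.282,13,-0.166,0,0.282,13,-0.166,0,0.282,13,-0.166,0,0.282,13,-0.166,0,0.282,13,-0.166,0,0.282,13,-0.166,0,0.282,13,-0.166,0,0.282,13], claw=0)

```text
time: 1.02
tcp_pos: [0.4105, -0.1986, 0.2102]
orientation: [-0.553, 0.441, -0.439, 0.554]
ft_force: [-0.5, -0.6, -0.7]
width: 0.0853
```

```bash
python3 -c "
from h import *
go([.410,-.199,.072],13)"
```

```text
t 1.0167 tcp [ 0.4105 -0.1986  0.2102] yaw 13.05 -> shift [ 0.0004  0.1382 -0.0005] turn 0.05 F [-0.5 -0.6 -0.7]
```

Emit:
servo_tool(commands=[0,0.04,0,0,0,0.08,0,0,0,0.11,0,0,0,0.13,0,0,0,0.138,0,0,0,0.138,0,0,0,0.138,0,0])

```text
time: 1.6
tcp_pos: [0.4104, -0.1996, 0.0728]
orientation: [-0.553, 0.441, -0.44, 0.553]
ft_force: [-0.3, -1.0, -0.4]
width: 0.0851
```

Run:
```python
from h import *
s=optics.grab_frame("scene")[:,:,::-1]
print(px('scene',readout.observe()['tcp_pos']))
cv2.imwrite("pics/s1.png",cv2.resize(s[90:290,300:500],None,fx=3,fy=3,interpolation=cv2.INTER_CUBIC))
```

```text
[[417.10582269 190.80881113]]
```

View pics/s1.png

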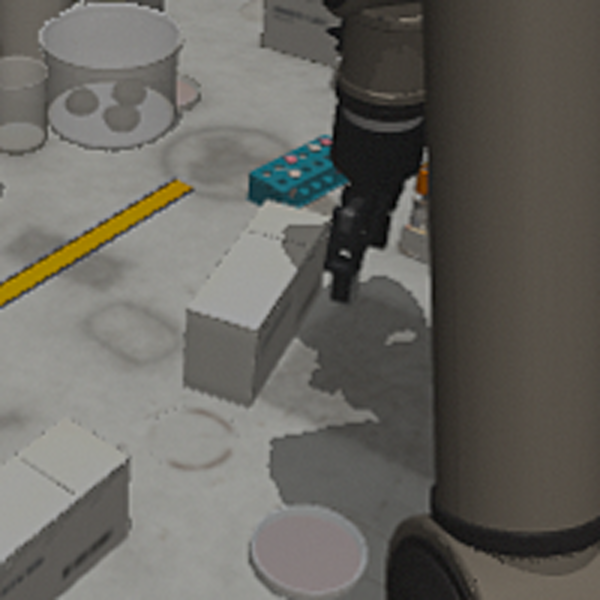

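Emit:
servo_tool(commands=[0,0,0.015,0,0,0,0.03,0,0,0,0.036,0,0,0,0.042,0,0,0,0.048,0,0,0,0.054,0,0,0,0.06,0,0,0,0.066,0,0,0,0.07,0,0,0,0.07,0])

```text
time: 2.48
tcp_pos: [0.4799, -0.1839, 0.0734]
orientation: [-0.553, 0.44, -0.44, 0.554]
ft_force: [-0.1, -0.6, 0.2]
width: 0.0852
```

Run:
```python
from h import *
s=optics.grab_frame("scene")[:,:,::-1]
cv2.imwrite("pics/s2.png",cv2.resize(s[90:290,300:500],None,fx=3,fy=3,interpolation=cv2.INTER_CUBIC))
```

```text
(no output)
```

View pics/s2.png

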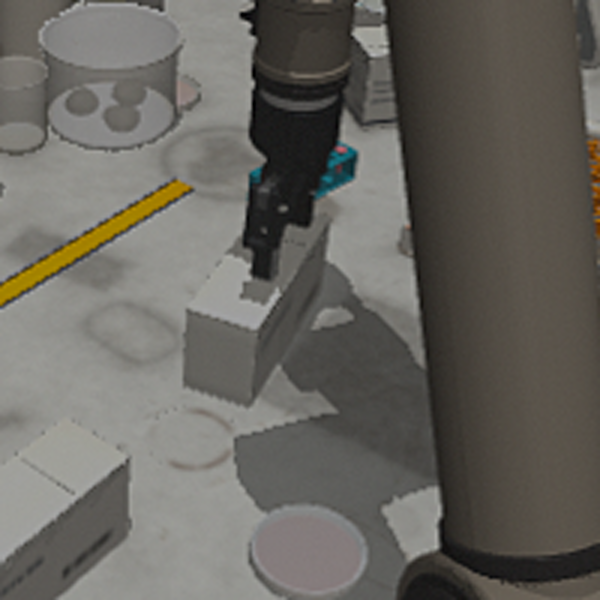

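The open fingertips passed just over the carton's top, so they sit about 20 mm above the TCP. I'll back out and push again lower.

Emit:
servo_tool(commands=[0,0,-0.03,0,0,0,-0.06,0,0,0,-0.068,0,0,0,-0.07,0,0,0.01,-0.07,0,0,0.018,-0.07,0,0,0.018,-0.07,0,0,0.018,-0.07,0])

```text
time: 3.2
tcp_pos: [0.4114, -0.1994, 0.0548]
orientation: [-0.553, 0.44, -0.44, 0.554]
ft_force: [-1.0, 0.1, -0.1]
width: 0.0855
```

Emit:
servo_tool(commands=[0,0,0.015,0,0,0,0.03,0,0,0,0.036,0,0,0,0.041,0,0,0,0.045,0,0,0,0.049,0,0,0,0.053,0,0,0,0.057,0,0,0,0.06,0,0,0,0.06,0])

```text
time: 4.03
tcp_pos: [0.4704, -0.1858, 0.0549]
orientation: [-0.553, 0.44, -0.44, 0.554]
ft_force: [-1.6, -0.8, 0.2]
width: 0.0853
```

Run:
```python
from h import *
s=optics.grab_frame("scene")[:,:,::-1]
cv2.imwrite("pics/s3.png",cv2.resize(s[90:290,300:500],None,fx=3,fy=3,interpolation=cv2.INTER_CUBIC))
```

```text
(no output)
```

View pics/s3.png

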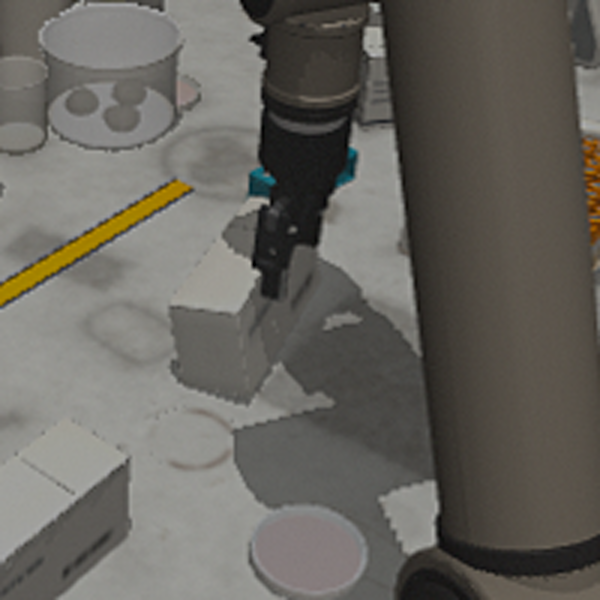

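It's tipping: the carton's left end face now leans away, with its top corner at about crop (172,305). I'll keep pushing.

Emit:
servo_tool(commands=[0,0,0.005,0,0,0,0.01,0,0,0,0.015,0,0,0,0.02,0,0,0,0.024,0,0,0,0.028,0,0,0,0.032,0,0,0,0.035,0,0,0,0.035,0,0,0,0.035,0])

```text
time: 4.92
tcp_pos: [0.5042, -0.1778, 0.0546]
orientation: [-0.554, 0.44, -0.44, 0.554]
ft_force: [1.1, 0.1, -0.6]
width: 0.0857
```

Run:
```python
from h import *
s=optics.grab_frame("scene")[:,:,::-1]
cv2.imwrite("pics/s4.png",cv2.resize(s[90:290,300:500],None,fx=3,fy=3,interpolation=cv2.INTER_CUBIC))
```

```text
(no output)
```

View pics/s4.png

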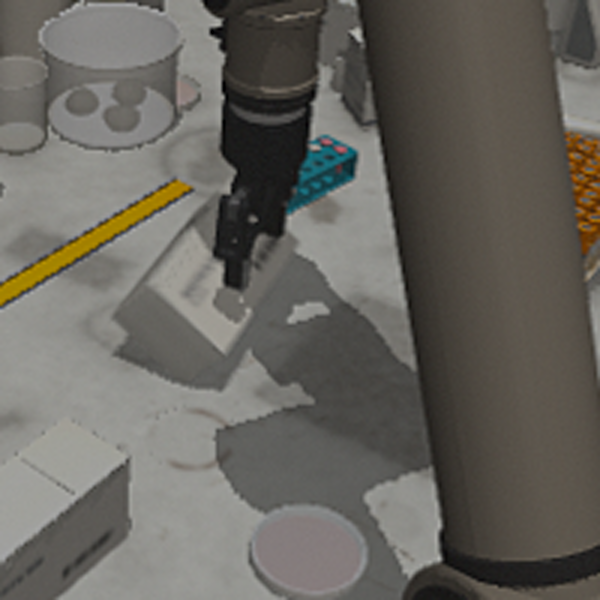

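Emit:
servo_tool(commands=[0,0,0,0,0,0,0,0,0,0,0,0,0,0,0,0,0,0,0,0,0,0,0,0])

```text
time: 5.47
tcp_pos: [0.504, -0.1778, 0.0546]
orientation: [-0.553, 0.44, -0.44, 0.554]
ft_force: [-0.1, -0.7, -0.4]
width: 0.0852
```

Run:
```python
from h import *
s=optics.grab_frame("scene")[:,:,::-1]
cv2.imwrite("pics/s5.png",cv2.resize(s[90:290,300:500],None,fx=3,fy=3,interpolation=cv2.INTER_CUBIC))
go([.395,.18,.16],0)
```

```text
t 5.5167 tcp [ 0.504  -0.1778  0.0546] yaw 13.05 -> shift [-0.3733 -0.105  -0.0254] turn 13.05 F [ 0.3  0.3 -0.3]
```

View pics/s5.png

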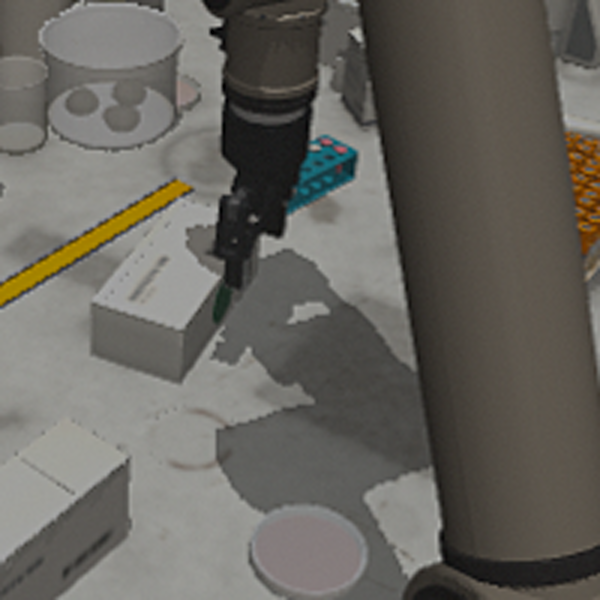

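The right carton lies on its back, and its underside shows the green stamp at crop (222,303). The left one is therefore the blank carton, and I'll tip it next.

Emit:
servo_tool(commands=[0,-0.04,-0.01,0,0,-0.08,-0.025,0,-0.035,-0.105,-0.025,3,-0.08,-0.105,-0.025,6,-0.12,-0.105,-0.025,9,-0.16,-0.105,-0.025,13,-0.2,-0.105,-0.025,13,-0.24,-0.105,-0.025,13,-0.28,-0.105,-0.025,13,-0.32,-0.105,-0.025,13,-0.36,-0.105,-0.025,13,-0.373,-0.105,-0.025,13])

```text
time: 6.52
tcp_pos: [0.3939, 0.1837, 0.1603]
orientation: [-0.501, 0.5, -0.498, 0.501]
ft_force: [0.1, -1.7, -0.9]
width: 0.0852
```

Run:
```python
from h import *
go([.388,.18,.055],0)
```

```text
t 6.5167 tcp [0.3939 0.1837 0.1603] yaw 0.23 -> shift [ 0.0039  0.1052 -0.0058] turn 0.23 F [ 0.1 -1.7 -0.9]
```

Emit:
servo_tool(commands=[0.002,0.0,-0.006,0.2,0.004,0.035,-0.006,0.2,0.004,0.07,-0.006,0.2,0.004,0.095,-0.006,0.2,0.004,0.105,-0.006,0.2,0.004,0.105,-0.006,0.2,0.004,0.105,-0.006,0.2])

```text
time: 7.1
tcp_pos: [0.3877, 0.1792, 0.0552]
orientation: [-0.5, 0.501, -0.499, 0.5]
ft_force: [-0.6, 0.2, -0.3]
width: 0.0855
```

Emit:
servo_tool(commands=[0,0,0.012,0,0,0,0.024,0,0,0,0.03,0,0,0,0.035,0,0,0,0.04,0,0,0,0.045,0,0,0,0.05,0,0,0,0.055,0,0,0,0.06,0,0,0,0.064,0,0,0,0.067,0])

```text
time: 8.02
tcp_pos: [0.4538, 0.1791, 0.0558]
orientation: [-0.5, 0.501, -0.499, 0.5]
ft_force: [-5.5, -0.1, 8.5]
width: 0.0853
```

Run:
```python
from h import *
s=optics.grab_frame("scene")[:,:,::-1]
cv2.imwrite("pics/s6.png",cv2.resize(s[140:340,200:460],None,fx=3,fy=3,interpolation=cv2.INTER_CUBIC))
```

```text
(no output)
```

View pics/s6.png

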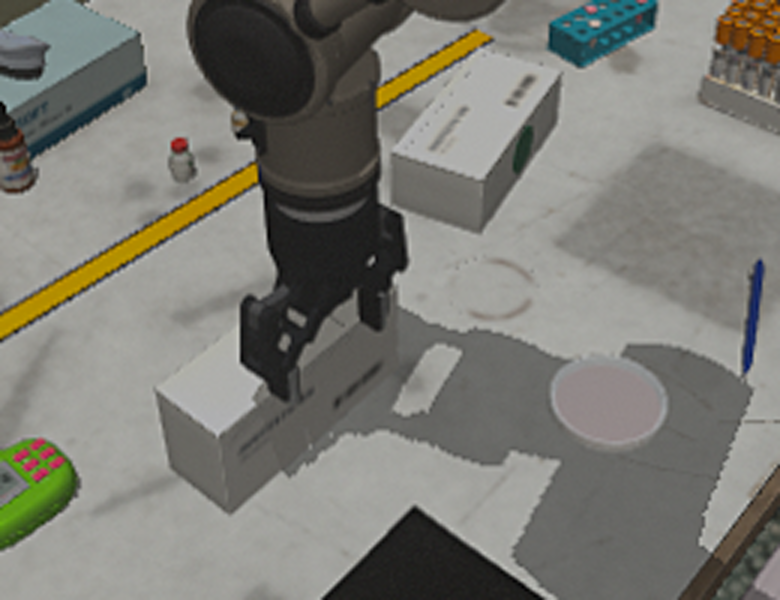

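The blank carton is starting to tip, with its left end at crop (160,390)-(232,512), so I'll continue. The stamped carton's stamp is clear at crop (523,148).

Emit:
servo_tool(commands=[0,0,0.005,0,0,0,0.01,0,0,0,0.015,0,0,0,0.02,0,0,0,0.025,0,0,0,0.03,0,0,0,0.033,0,0,0,0.033,0,0,0,0.033,0,0,0,0.033,0])

```text
time: 8.9
tcp_pos: [0.4883, 0.1791, 0.056]
orientation: [-0.5, 0.501, -0.499, 0.5]
ft_force: [-0.6, 0.0, 3.9]
width: 0.0853
```

Run:
```python
from h import *
s=optics.grab_frame("scene")[:,:,::-1]
cv2.imwrite("pics/s7.png",cv2.resize(s[140:340,200:460],None,fx=3,fy=3,interpolation=cv2.INTER_CUBIC))
```

```text
(no output)
```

View pics/s7.png

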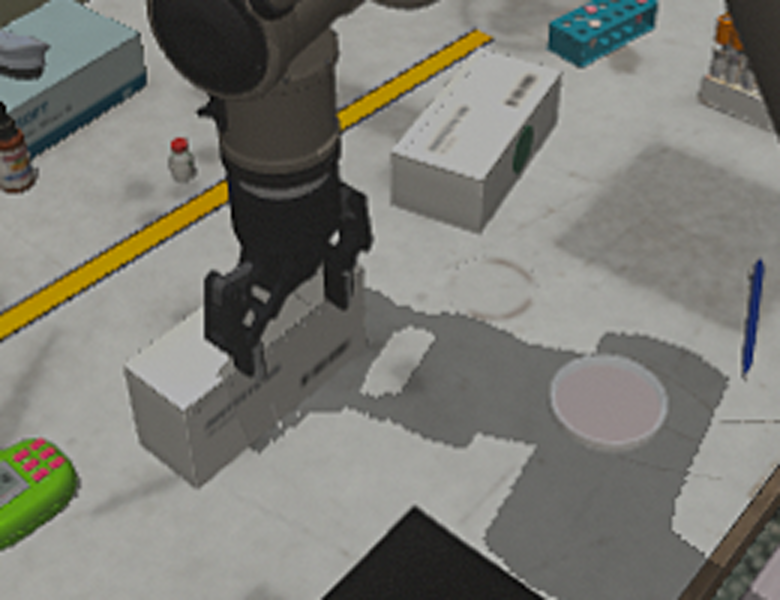

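Run:
```python
from h import *
s=optics.grab_frame("scene")[:,:,::-1]
cv2.imwrite("pics/s8.png",cv2.resize(s[220:310,235:335],None,fx=6,fy=6,interpolation=cv2.INTER_CUBIC))
p=readout.observe(); print(p['ft_force'],p['tcp_pos'])
```

```text
[-0.52904639 -0.10406213  3.48791951] [0.48815758 0.17907588 0.05593435]
```

View pics/s8.png

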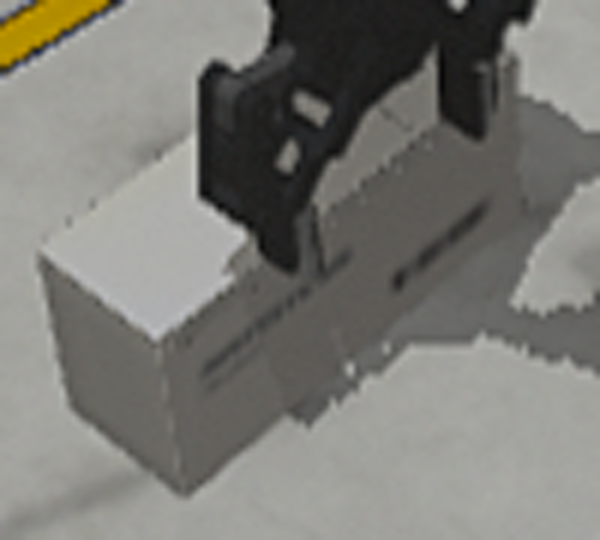

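The blank carton is tilted about 8° but slides, because friction on the fingers holds its face down as it tries to rise. I'll move forward and up along the tipping arc instead.

Emit:
servo_tool(commands=[0,-0.0015,0.002,0,0,-0.003,0.0045,0,0,-0.006,0.009,0,0,-0.008,0.0135,0,0,-0.0105,0.018,0,0,-0.0125,0.0225,0])

```text
time: 9.5
tcp_pos: [0.5116, 0.1791, 0.0688]
orientation: [-0.5, 0.501, -0.499, 0.5]
ft_force: [-1.3, 0.9, 2.1]
width: 0.0854
```

Run:
```python
from h import *
s=optics.grab_frame("scene")[:,:,::-1]
cv2.imwrite("pics/s9.png",cv2.resize(s[190:310,205:335],None,fx=5,fy=5,interpolation=cv2.INTER_CUBIC))
```

```text
(no output)
```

View pics/s9.png

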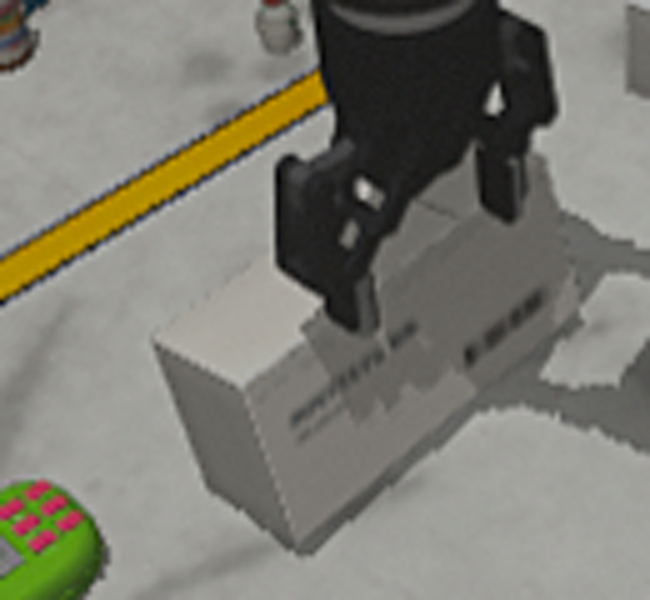

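It's working: the carton is tilted about 22°. I'll continue along the arc.

Emit:
servo_tool(commands=[0,-0.0015,0.005,0,0,-0.003,0.01,0,0,-0.004,0.015,0,0,-0.005,0.02,0,0,-0.005,0.025,0,0,-0.005,0.029,0,0,-0.005,0.032,0,0,-0.005,0.032,0,0,-0.005,0.032,0,0,-0.005,0.032,0])

```text
time: 10.38
tcp_pos: [0.5443, 0.179, 0.0738]
orientation: [-0.499, 0.501, -0.5, 0.501]
ft_force: [-0.5, -0.6, -0.2]
width: 0.0853
```

Run:
```python
from h import *
s=optics.grab_frame("scene")[:,:,::-1]
cv2.imwrite("pics/s10.png",cv2.resize(s[190:310,205:335],None,fx=5,fy=5,interpolation=cv2.INTER_CUBIC))
```

```text
(no output)
```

View pics/s10.png

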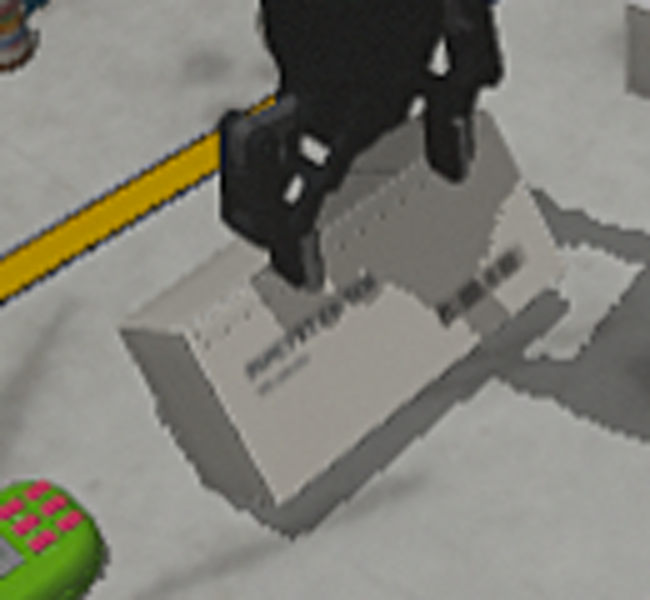

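Tilt is about 36–40° with almost no force, so it is at the balance point. A little more forward should finish it.

Emit:
servo_tool(commands=[0,0,0.005,0,0,0,0.01,0,0,0,0.014,0,0,0,0.014,0,0,0,0.014,0,0,0,0.014,0,0,0,0.014,0,0,0,0.014,0])

```text
time: 11.1
tcp_pos: [0.5582, 0.1791, 0.0739]
orientation: [-0.499, 0.501, -0.5, 0.501]
ft_force: [0.8, 0.4, 0.2]
width: 0.0851
```

Run:
```python
from h import *
s=optics.grab_frame("scene")[:,:,::-1]
cv2.imwrite("pics/s11.png",cv2.resize(s[90:310,205:405],None,fx=3,fy=2.7,interpolation=cv2.INTER_CUBIC))
```

```text
(no output)
```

View pics/s11.png

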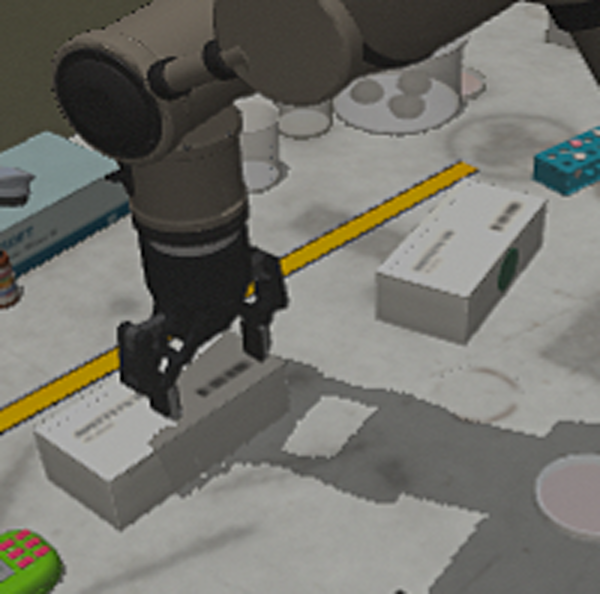

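Run:
```python
from h import *
go([.40,.02,.16],0)
```

```text
t 11.15 tcp [0.5582 0.1791 0.0739] yaw -0.02 -> shift [ 0.1589 -0.0865 -0.1581] turn -0.02 F [ 0.5  0.  -0.1]
```

Emit:
servo_tool(commands=[0,-0.035,0,0,0,-0.07,-0.01,0,0,-0.086,-0.04,0,0.02,-0.086,-0.08,0,0.045,-0.086,-0.11,0,0.08,-0.086,-0.13,0,0.12,-0.086,-0.15,0,0.16,-0.086,-0.158,0,0.16,-0.086,-0.158,0,0.16,-0.086,-0.158,0])

```text
time: 11.98
tcp_pos: [0.3999, 0.0171, 0.16]
orientation: [-0.498, 0.501, -0.501, 0.5]
ft_force: [0.7, 0.6, -1.1]
width: 0.0854
```

Run:
```python
from h import *
s=optics.grab_frame("scene")[:,:,::-1]; t=optics.grab_frame("top")[:,:,::-1]
cv2.imwrite("pics/sc12.png",s);cv2.imwrite("pics/top12.png",t)
cv2.imwrite("pics/s12.png",cv2.resize(s[130:230,310:440],None,fx=6,fy=6,interpolation=cv2.INTER_CUBIC))
cv2.imwrite("pics/t12.png",cv2.resize(cv2.convertScaleAbs(t[130:280,160:480],alpha=1.25),None,fx=2.5,fy=2.5,interpolation=cv2.INTER_CUBIC))
```

```text
(no output)
```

View pics/s12.png

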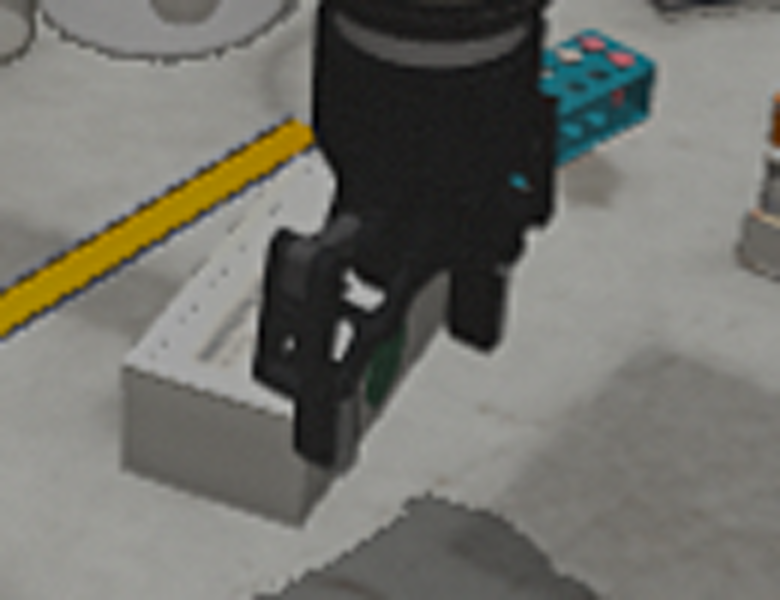

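View pics/t12.png

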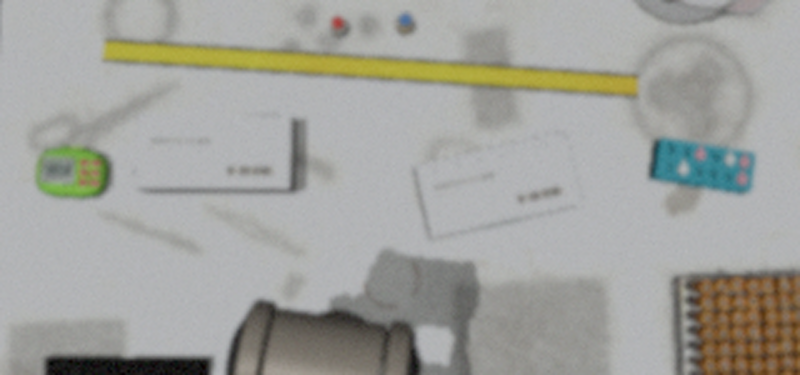

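```bash
cat >> h.py <<'E'
def lie(p):  # x,y = centre of far face, yaw
    x,y,a=p; c,s=np.cos(a),np.sin(a); P={}
    for n,X in(('f',-.092),('b',0)):
        for m,Y in(('l',.095),('r',-.095)):
            for k,z in(('t',.067),('d',0)): P[n+m+k]=[x+c*X-s*Y,y+s*X+c*Y,z]
    return P
E
python3 - <<'E'
from h import *
S=lambda u,v:np.array([310+(u-2.5)/6,130+(v-2.5)/6]); T=lambda u,v:np.array([160+(u-.75)/2.5,130+(v-.75)/2.5])
for nm,o,g in(('stamped',[('top','blt',T(414,167)),('top','flt',T(431,238)),('top','frt',T(580,205)),('top','brt',T(566,133)),('scene','blt',S(122,367)),('scene','bld',S(122,468)),('scene','fld',S(300,525))],[.62,-.15,.2]),
 ('plain',[('top','brt',T(294,118)),('top','frt',T(294,189)),('top','flt',T(137,188))],[.63,.18,0])):
    p,r=fit(o,g,lie); print(nm,p.round(4),np.degrees(p[2]).round(2)); print(r.round(1).tolist())
    for k,v in lie(p).items():
        if k[2]=='d': print(k,np.round(v,3))
E
```

```text
stamped [ 0.6189 -0.1507  0.2189] 12.54
[[0.0, -0.8], [-0.2, 0.5], [1.4, 0.2], [0.0, -0.5], [-0.2, -0.7], [0.0, 1.1], [0.0, 1.7]]
fld [ 0.508 -0.078  0.   ]
frd [ 0.55  -0.263  0.   ]
bld [ 0.598 -0.058  0.   ]
brd [ 0.64  -0.243  0.   ]
plain [ 0.6594  0.1827 -0.0102] -0.58
[[0.3, -1.0], [-0.4, 0.7], [0.1, 0.2]]
fld [0.568 0.279 0.   ]
frd [0.566 0.089 0.   ]
bld [0.66  0.278 0.   ]
brd [0.658 0.088 0.   ]
```

The blank carton's far face is at x≈0.659, well short of the tape (≈0.744 there). The stamped carton's far face centre is at (0.619, −0.151), yaw 12.5°, and the tape's yaw is about −4°. I'll get behind the stamped carton next.

Run:
```python
from h import *
go([.478,-.182,.16],12.5)
```

```text
t 12.0833 tcp [0.4005 0.0191 0.1598] yaw -0.07 -> shift [ 0.2011 -0.0006  0.0778] turn -12.57 F [ 0.4  0.8 -0.2]
```

Emit:
servo_tool(commands=[0.04,0,-0.02,-4,0.08,0,-0.01,-8,0.12,0,0.01,-12.5,0.16,0,0.04,-12.5,0.198,0,0.074,-12.5,0.2,0,0.077,-12.5,0.2,0,0.077,-12.5,0.2,0,0.077,-12.5])

```text
time: 12.75
tcp_pos: [0.4781, -0.18, 0.1584]
orientation: [-0.551, 0.443, -0.442, 0.552]
ft_force: [-0.6, -0.7, 0.5]
width: 0.0854
```

Run:
```python
from h import *
go([.478,-.182,.008],12.5)
```

```text
t 12.75 tcp [ 0.4781 -0.18    0.1584] yaw 12.5 -> shift [ 0.0024  0.1504 -0.0006] turn 0.0 F [-0.6 -0.7  0.5]
```

Emit:
servo_tool(commands=[0,0.04,0,0,0,0.08,0,0,0,0.11,0,0,0,0.13,0,0,0,0.14,0,0,0,0.147,0,0,0,0.15,0,0,0,0.15,0,0,0,0.15,0,0])

```text
time: 13.5
tcp_pos: [0.4789, -0.1795, 0.0095]
orientation: [-0.55, 0.443, -0.442, 0.553]
ft_force: [0.6, 0.1, 0.1]
width: 0.0853
```

Emit:
servo_tool(commands=[0,0,0.015,0,0,0,0.028,0,0,0,0.033,0,0,0,0.037,0,0,0,0.041,0,0,0,0.044,0,0,0,0.044,0])

```text
time: 14.08
tcp_pos: [0.5218, -0.17, 0.0097]
orientation: [-0.551, 0.443, -0.442, 0.553]
ft_force: [0.5, -0.4, 0.4]
width: 0.085
```

Run:
```python
from h import *
s=optics.grab_frame("scene")[:,:,::-1]
cv2.imwrite("pics/s13.png",cv2.resize(s[110:230,290:420],None,fx=5,fy=5,interpolation=cv2.INTER_CUBIC))
go([.616,-.166,.008],-4)
```

```text
t 14.1333 tcp [ 0.5217 -0.17    0.0096] yaw 12.53 -> shift [0.0165 0.0018 0.0929] turn 16.53 F [-0.4  0.5 -0.2]
```

View pics/s13.png

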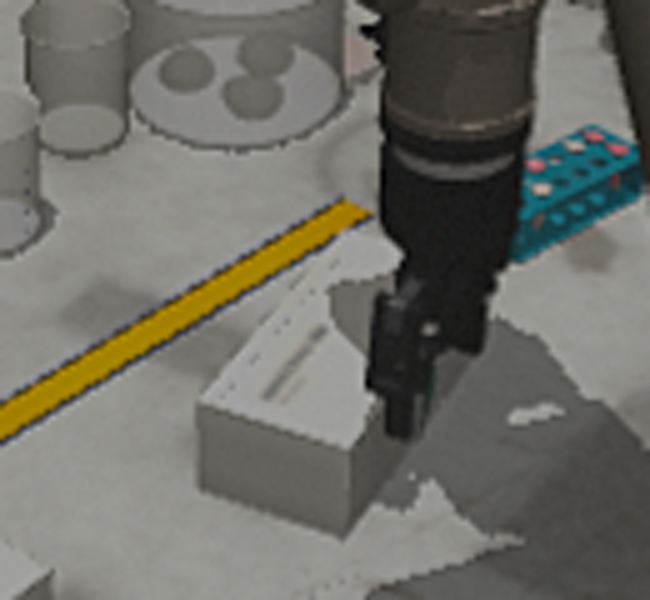

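Emit:
servo_tool(commands=[0,0,0.007,1.4,0.0003,0,0.014,2.8,0.0007,0,0.021,4.2,0.0014,0,0.028,5.6,0.0022,0,0.035,7.0,0.0032,0,0.042,8.5,0.0044,0,0.049,10,0.0056,0,0.056,11.5,0.0072,0,0.063,13,0.0088,0,0.07,14.8,0.0105,0,0.076,16.5,0.0105,0,0.076,16.5])

```text
time: 15.13
tcp_pos: [0.5987, -0.1639, 0.0096]
orientation: [-0.481, 0.517, -0.517, 0.483]
ft_force: [0.7, -0.1, -0.1]
width: 0.0856
```

Run:
```python
from h import *
s=optics.grab_frame("scene")[:,:,::-1]; t=optics.grab_frame("top")[:,:,::-1]
cv2.imwrite("pics/s14.png",cv2.resize(s[110:230,270:400],None,fx=5,fy=5,interpolation=cv2.INTER_CUBIC))
cv2.imwrite("pics/t14.png",cv2.resize(cv2.convertScaleAbs(t[120:240,290:450],alpha=1.3),None,fx=5,fy=5,interpolation=cv2.INTER_CUBIC))
go([.616,-.166,.008],-4)
```

```text
t 15.2333 tcp [ 0.5978 -0.1638  0.0095] yaw -3.92 -> shift [0.0009 0.0016 0.0183] turn 0.08 F [-0.3 -0.  -1.5]
```

View pics/s14.png

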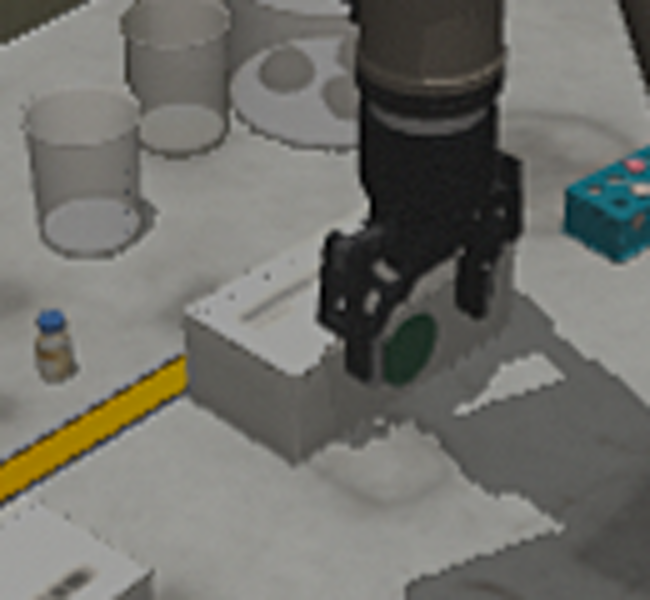

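View pics/t14.png

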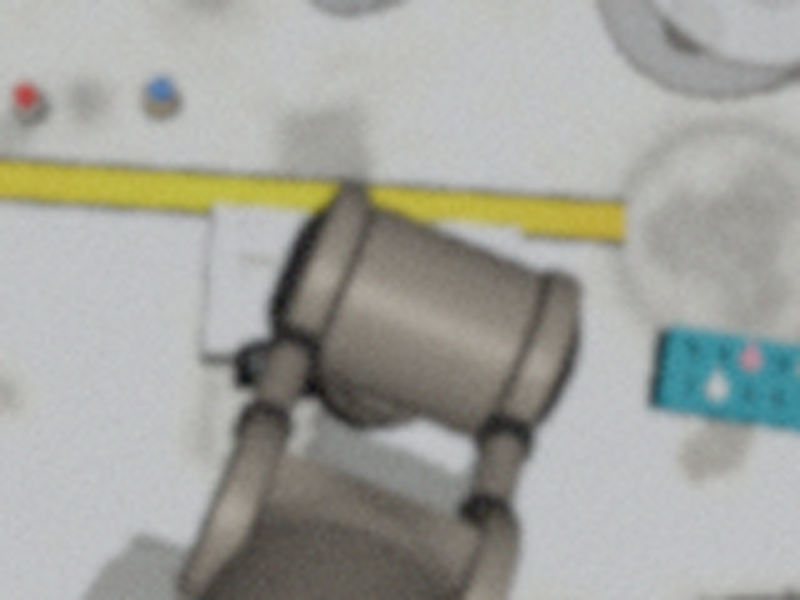

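Run:
```python
from h import *
S=lambda u,v:np.array([270+(u-2)/5,110+(v-2)/5]); T=lambda u,v:np.array([290+(u-2)/5,120+(v-2)/5])
o=[('top','blt',T(213,203)),('top','flt',T(203,357)),('top','brt',T(525,229)),('scene','blt',S(185,313)),('scene','bld',S(190,383)),('scene','fld',S(298,465)),('scene','flt',S(300,378))]
for oo in(o,o[:3],o[3:]):
    p,r=fit(oo,[.7,-.17,-.07],lie); print(p.round(4),np.degrees(p[2]).round(2)); print(r.round(1).tolist())
print(w('top',[T(0,181),T(625,221)],0).round(4))
print(w('scene',[S(0,482),S(185,375)],0).round(4))
```

```text
[ 0.6993 -0.1754 -0.0709] -4.06
[[0.6, 0.5], [0.5, -0.5], [-0.1, -0.0], [-0.1, -0.6], [-0.1, 3.6], [0.2, 0.9], [-0.5, -0.2]]
[ 0.6992 -0.1744 -0.0719] -4.12
[[0.3, 0.5], [0.1, -0.5], [-0.4, 0.0]]
[ 0.7005 -0.1775 -0.0728] -4.17
[[0.1, -1.1], [0.1, 3.1], [0.3, 0.4], [-0.4, -0.7]]
[[ 0.7352  0.057   0.    ]
 [ 0.7107 -0.3502  0.    ]]
[[ 0.7383  0.0441  0.    ]
 [ 0.7255 -0.0975  0.    ]]
```

Both cameras agree that the far face is at x≈0.700, yaw −4.1°, and the tape centre there is x≈0.7205. It needs 20.5 mm more.

Emit:
servo_tool(commands=[0,0,0.004,0,0,0,0.008,0,0,0,0.012,0,0,0,0.016,0,0,0,0.019,0,0,0,0.0205,0,0,0,0.0205,0,0,0,0.0205,0])

```text
time: 15.9
tcp_pos: [0.6186, -0.1653, 0.0097]
orientation: [-0.481, 0.517, -0.517, 0.484]
ft_force: [0.5, -0.3, -0.5]
width: 0.0854
```

Emit:
servo_tool(commands=[0,0,-0.01,0,0,0,-0.03,0,0,0,-0.06,0,0,-0.03,-0.09,0,0,-0.07,-0.12,0,0,-0.11,-0.16,0,0,-0.15,-0.2,0,0.04,-0.15,-0.22,0,0.08,-0.15,-0.22,0,0.12,-0.15,-0.22,0,0.16,-0.15,-0.22,0,0.16,-0.15,-0.22,0])

```text
time: 16.9
tcp_pos: [0.3874, -0.3155, 0.16]
orientation: [0.481, -0.516, 0.519, -0.482]
ft_force: [-0.4, -0.5, 0.6]
width: 0.0853
```

Run:
```python
from h import *
s=optics.grab_frame("scene")[:,:,::-1]; t=optics.grab_frame("top")[:,:,::-1]
cv2.imwrite("pics/s15.png",cv2.resize(s[110:310,190:450],None,fx=3,fy=3,interpolation=cv2.INTER_CUBIC))
cv2.imwrite("pics/t15.png",cv2.resize(cv2.convertScaleAbs(t[120:240,290:450],alpha=1.3),None,fx=5,fy=5,interpolation=cv2.INTER_CUBIC))
print(readout.observe()['tcp_pos'])
```

```text
[ 0.38748066 -0.31265688  0.15890438]
```

View pics/s15.png

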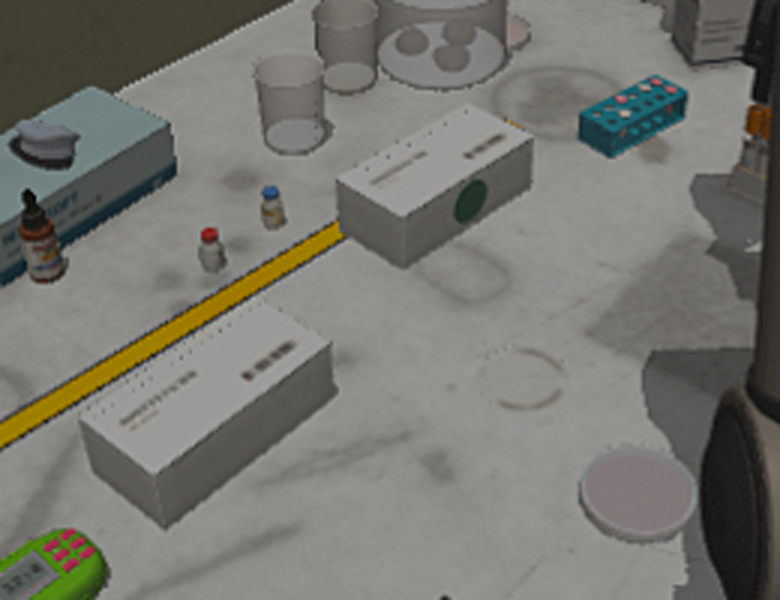

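View pics/t15.png

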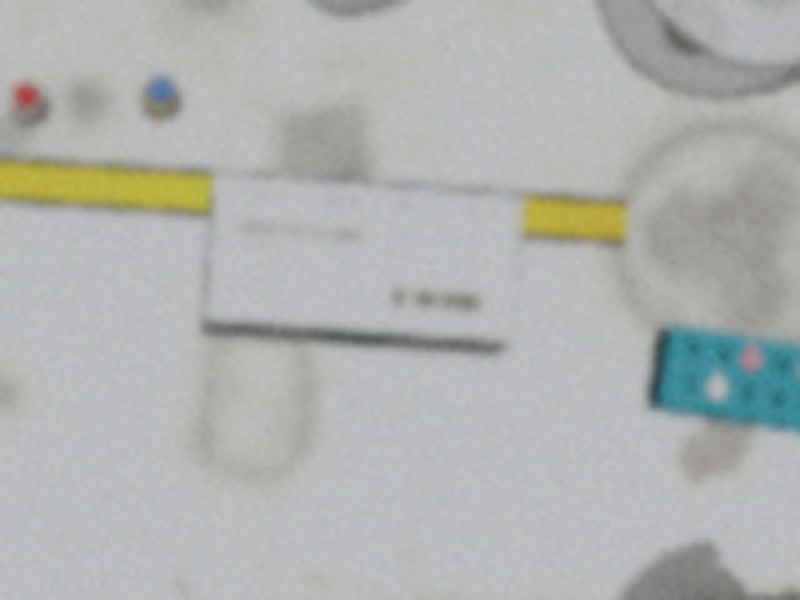

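Run:
```python
from h import *
S=lambda u,v:np.array([190+(u-1)/3,110+(v-1)/3]); T=lambda u,v:np.array([290+(u-2)/5,120+(v-2)/5])
o=[('top','blt',T(213,174)),('top','flt',T(206,322)),('top','brt',T(523,192)),('scene','blt',S(338,183)),('scene','fld',S(405,266)),('scene','flt',S(403,217)),('scene','frt',S(532,137)),('scene','frd',S(532,187))]
for oo in(o,o[:3],o[3:]):
    p,r=fit(oo,[.72,-.17,-.07],lie); P=lie(p); print(p.round(4),np.degrees(p[2]).round(2),r.round(1).tolist())
    A,B=w('top',[T(0,181),T(625,219)],0)[:,:2]
    u=(A-B)/np.linalg.norm(A-B); n=np.array([u[1],-u[0]])
    print('off line',[round(float((np.array(P[k][:2])-B)@n),4) for k in('bld','brd')])
```

```text
[ 0.7204 -0.1747 -0.0516] -2.95 [[0.3, 0.1], [0.2, 0.2], [-0.0, 0.0], [-0.8, -1.4], [-0.1, 2.3], [0.2, 0.2], [0.5, -0.8], [-0.5, 0.4]]
off line [-0.0021, -0.0011]
[ 0.7207 -0.1743 -0.054 ] -3.09 [[0.2, -0.0], [-0.0, 0.0], [-0.2, -0.0]]
off line [-0.0016, -0.001]
[ 0.7204 -0.1753 -0.0518] -2.97 [[-0.7, -1.5], [0.0, 2.2], [0.3, 0.1], [0.6, -0.9], [-0.4, 0.3]]
off line [-0.0021, -0.0011]
```

Both ends of the stamped carton's far edge are within about 2 mm of the tape's centre line. The blank carton is clear of the tape and the arm is clear of everything, so I'm handing in.

```bash
python3 -c "
from h import *
print(order.hand_in())"
```

```text
the job is handed in; nothing more can be done
None
```

I pushed both cartons onto their backs. The right one carried the green stamp, so I pushed it, still lying down, onto the dispatch line and handed the job in at about 17 s. No verdict was reported.

- **Stamped carton:** in the last camera check, both ends of its far edge were 1–2 mm short of the tape's centre line. The two cameras agreed on this, and the limit is 15 mm.
- **Blank carton:** it lies on its back with its far face about 85 mm short of the line.
- **Bystanders and arm:** the timer, rack and vials looked undisturbed in the pictures; I did not re-measure them. The arm was clear of everything at hand-in.

Two things went wrong along the way:
- **First push on the stamped carton:** it passed over the top because the open fingertips sit about 20 mm above the tool point rather than the stated 13 mm. I repeated it lower.
- **Blank carton slid first:** it moved about 35 mm before tipping, so I finished with a forward-and-up push.

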